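# Tilt the planting template out of its bin and load the marking stand

## Robot

A 6-joint arm with a two-finger parallel gripper is mounted at the origin on the work surface. World frame = base frame: x ahead of the robot, y to its left, z up, the work surface at z = 0. Lengths are in m, angles in rad, forces in N, time in s.
With the tool pointing down it reaches from about 0.3 to 0.875 m from the base axis. Payload 4.2 kg.
Tool frame: the origin (TCP) lies at the very end of the fingers, on their centre line; the grasp point (between the pads) lies manip.tcp_to_grasp behind it (manip.tcp_to_grasp is the distance from the TCP to the grasp point, in m); z points along the fingers, y is the line along which they close (so a half turn about z gives the same grasp; the last joint's range is limited). The gripper opens to 85 mm and grips with 20 to 120 N. Pads are 22 mm wide; open, the fingers measure 114 mm over their backs; the gripper's body (76 mm by 85 mm) begins 54 mm behind the grasp point. The pads swing forward as they close: fully open they stand 13 mm farther back than shut.
Start: joints at [-1.216, 0.32, 1.565, -0, 1.257, -0.02], TCP at [0.211, -0.535, 0.231] pointing down, gripper open.
Joint ranges: [-3.11, 3.11], [-0.84, 2.01], [0.21, 2.61], [-1.34, 4.49], [0.05, 2.63], [-2.56, 2.56]. Speed limits (rad/s): [2.57, 2.57, 3.14, 3.14, 3.14, 3.14].

## Interface

Orientations are given as a unit quaternion [w, x, y, z].
In Python, from bench import telemetry, eyes, manip, spotter gives the robot as it stands.
- The arm moves only by the tool send_rows, never from a script. Its argument "commands" is a list of rows, each a list of 4 numbers: the shift along the tool's x, y, z in cm, then the turn about the tool's z in degrees. A call has 1 to 12 rows; each row shifts and turns the commanded pose from where the row before left it, along the tool's axes as they then stand; what a row does not reach is not made up. A row lasts 1/10 s, in which the tool goes at most 50 mm and 8.59 degrees, less where a joint would pass 70% of its speed; a pose out of reach is approached as far as the arm can. A call is refused whole if a number of a shift passes 5 or a number of a turn 8.59, either way. A call with a gripper value outside its range is refused whole. "jaw" is the gripper's target within -1 to 1 (fully open at 1, half-way at 0, shut at -1), set as the call begins (left out, the last holds). The fingers move at their own pace and stop on an object; the grip force is fixed at half the most. Time passes only in rows, so rows that do not move let the fingers close. It gives the time, the measured TCP pose, the force, the opening and the grip force at its end, in the units of the state.
- telemetry.observe(): the state, without advancing time (a new reading comes with each control period).
- eyes.grab_frame(name): name is "scene" or "top"; returns (picture, depth): 400x640x3 uint8, red, green, blue; 400x640 float32, m along the optical axis (not along the pixel's ray), 0 where there is no reading.
- eyes.camera_info(name): a dict with "camera_matrix" (3x3 intrinsics, pixels), "cam_to_world" (4x4, takes a point from camera to world coordinates). Camera axes: x right, y up, looking along -z (the intrinsics and any distortion apply to the point x, -y, -z); pixel columns grow to the right and rows downward; lengths in m; the calibration is good to about 2 mm. A picture is of the moment at which its call begins. camera_info takes no time and is no camera call.
- manip.close_job(): hands the job in; it is judged then, once.
Trained networks look in the newest picture that a camera, given by its name, has taken for a name from the list of things; names that differ only in an ending like _2 or _b are one class to them, and where a whole thing is asked for, a point or a joint stands for the part that bears it (a point fixed in the world has none). Each returns a list of dicts, best first, with "conf" (0 to 1); they miss things now and then, are a little off and sometimes report something else, mostly with a low value. They report only what shows in the picture. A call takes as long as a camera call.
- spotter.boxes_of(camera, name): "centre" ([x, y, z] in m, in the coordinates of the camera as it stood for that picture, good to about 4 mm: the middle of the surface that is visible of it).
- spotter.silhouettes(camera, name): "region" (400x640 bool, what is visible of it).
- spotter.landmark_of(camera, name): "centre" ([x, y, z] in m, in the coordinates of the camera as it stood for that picture, good to about 4 mm: a listed point, or the origin of a listed thing).
The state is a dict: "time_s": time; "qpos": joint angles; "joint_vel": joint speeds; "effort": joint torques, N m; "position": TCP position; "tcp_rot": TCP orientation; "force": force on the tool from outside, world axes, zero at the start; "ft_torque": the same for the moment, N m; "grip_width": finger opening in m; "gripper_force": force on a finger pad.
Only numpy, scipy, OpenCV 4.12 (cv2) and the standard library are available. Lean on these libraries where they do the work, as an engineer would, in place of code of your own. Each camera call takes 0.05 s, during which the arm holds its last target. There are 200 camera calls.

## Task

Take the planting template out of its deep, partly roofed storage bin by its upright bar: raise that end first so that the template tilts, and draw it out from under the roof. Lay it down flat on the bench, gently, and let go; then take it again by its plain end and slide it bar first under the clear guard of the marking stand until it is fully home against the stop, and leave it lying there. Leave the beaker, the roll of tape and the glue bottle where they are.

Things in the scene. Friction and masses are not known exactly. Their poses are not given: they have to be found in the camera images.
- template: The planting template: white plastic plate 150 mm long (x), 56 wide (y), 12 thick, small dark dots on top, about 0.18 kg (varies). Origin: centre of its underside, z up. An upright white bar, 12 mm along x, 40 along y, stands on it with its middle at x = +27, up to z = 55 mm; bar end +x, plain end -x. It starts flat on the bin's floor, its plain end under the roof.
- template_bar (a point): Point in the grip bar of the template to pinch: at x = +27, y = 0, z = 40 mm of the template. Axes as the template's.
- template_tail (a point): Middle of the lower edge of the template's plain end: x = -75, y = 0, z = 0 mm of the template. Axes as the template's.
- bin: Storage bin of grey plastic, fixed. Origin: centre of its underside on the bench, z up. Inside 164 mm long (x) by 70 wide (y); floor and walls 4 mm thick, inner floor at z = 4, rim at z = 84 mm. A roof closes the top at its -x end; the +x part is open above.
- bin_roof (a point): Middle of the free lower edge of the bin's roof: x = -37, y = 0, z = 84 mm of the bin, axes as the bin's. The roof, 4 mm thick, runs from here to the bin's -x end wall.
- stand: Marking stand, fixed: an aluminium base from x = -45 to +150 mm, 110 wide (y), its top at z = 10 mm. Origin on the bench, on its centre line, z up. A clear guard (side walls and roof) covers x = 65 to 140 mm, open towards -x: channel 62 mm wide about y = 0, roof from z = 80 to 84 mm. A dark steel stop bar inside, up to z = 30 mm, has its face at x = 130 mm.
- stand_mouth (a point): Middle of the guard's mouth, on top of the stand's base: x = 65, y = 0, z = 10 mm of the stand, axes as the stand's. Two slanted lead-in cheeks, 18 mm high above the base, flank it from 26 mm in front: 80 mm apart at their front, 62 at the mouth.
- stand_home (a point): Where the template's origin is when it is home, bar end against the stop, x along the stand's x: x = 55, y = 0, z = 10 mm of the stand, axes as the stand's. The plain 85 mm then stick out of the guard.
- beaker: Bystander: glass beaker, 72 mm across, 95 mm high, standing; origin at the centre of its underside.
- tape: Bystander: roll of cardboard-brown tape, 100 mm across, 45 mm high, lying flat; origin at the centre of its underside.
- glue: Bystander: pale grey plastic glue bottle with a neck, 48 mm across, 110 mm high, standing; origin at the centre of its underside.

How it is judged:
On the way, in this order (a step that is already met when the one before it is completed fails the run):
1. the template is tilted by more than 14 degrees, bar end up, while its plain end is still down in the bin (under 50 mm) (angle between template's own z axis and vertical above 0.25 rad and height (world z) of template_bar above 0.065 m and z of template_tail in the frame of bin below 0.05 m and x of template_tail in the frame of bin between -0.09 and 0.09 m and y of template_tail in the frame of bin between -0.04 and 0.04 m), for 0.1 s.
2. the template lies flat and at rest on the bench, dotted face up, and the robot has let go of it (height (world z) of template below 0.0025 m and angle between template's own z axis and vertical below 0.04 rad and contact force between the fingers and template below 0.1 N and linear speed of template below 0.02 m/s), for 0.2 s.
3. the template is held again, by the half towards its plain end, and raised off the bench (height (world z) of template above 0.006 m and contact force between the fingers and template above 0.5 N and x of the grasp point in the frame of template below 0.01 m), for 0.1 s.
At the end, for the whole second after the job is handed in: The template lies flat on the stand's base at rest, bar end under the guard and within 4 mm of the stop, between the guard's walls (6 mm sideways, 0.1 rad), released (x of template in the frame of stand between 0.051 and 0.058 m and y of template in the frame of stand between -0.006 and 0.006 m and z of template in the frame of stand between 0.007 and 0.013 m and angle between template's own z axis and vertical below 0.05 rad and x of template_bar in the frame of stand above 0.07 m and angle between the x axis of template and the x axis of stand, either way round below 0.1 rad and linear speed of template below 0.01 m/s); the robot touches nothing.
It fails at once if the beaker is moved by more than 30 mm (distance of beaker from where it was at the start of the episode above 0.03 m).
It fails at once if the roll of tape is moved by more than 30 mm (distance of tape from where it was at the start of the episode above 0.03 m).
It fails at once if the glue bottle is moved by more than 30 mm (distance of glue from where it was at the start of the episode above 0.03 m).
It fails at once if the template is dropped (out of the fingers and moving faster than 0.6 m/s) (contact force between the fingers and template below 0.05 N and linear speed of template above 0.6 m/s).
It also fails if it takes over 64 s, if anything falls off the work surface, if the arm or the gripper's body presses on something with over 40 N, if the wrist force passes 120 N, or if a joint passes its speed limit or range.

## Working session

There is one attempt and no reset: what is moved stays moved. The work goes in short steps, Python scripts to look and compute and a tool call to move; the robot and the scene stay as the last step left them, time stands still between calls to the robot, and variables do not carry over. Pictures are saved under pics/ and viewed, at most 11 in all, crops included, and the job is handed in when it is done.

Besides the shell and the picture viewer there is one more tool, called as a command line: name --pt "numbers of a row" for each row, then --argument value for the rest. send_rows: Moves the arm, as the interface text tells. Its arguments: {"type":"object","properties":{"commands":{"type":"array"},"jaw":{"type":"number"}},"required":["commands"]}

```bash
mkdir -p pics
cat > h.py <<'E'
import numpy as np, cv2
from bench import telemetry, eyes, manip, spotter
from scipy.spatial.transform import Rotation as R
def w(cam,c):
    T=np.array(eyes.camera_info(cam)["cam_to_world"]); return (T@np.r_[c,1])[:3]
def cloud(cam,d,mask=None):
    ci=eyes.camera_info(cam);K=np.array(ci["camera_matrix"]);T=np.array(ci["cam_to_world"])
    v,u=np.nonzero((d>0) if mask is None else (d>0)&mask); z=d[v,u]
    P=np.c_[(u-K[0,2])/K[0,0]*z,-(v-K[1,2])/K[1,1]*z,-z,np.ones(len(z))]
    return (P@T.T)[:,:3],u,v
def save(n,p): cv2.imwrite("pics/"+n+".png",p[:,:,::-1])
E
python3 - <<'E'
from h import *
s=telemetry.observe(); print(s["time_s"],s["position"],s["tcp_rot"],manip.tcp_to_grasp)
ims=[]
for c in ("scene","top"):
    p,d=eyes.grab_frame(c); ims.append(p); save(c+"0",p)
    for n in ("template","template_bar","template_tail","bin","bin_roof","stand","stand_mouth","stand_home","beaker","tape","glue"):
        for r in spotter.landmark_of(c,n)[:2]: print(c,n,round(r["conf"],2),w(c,r["centre"]).round(4))
print(telemetry.observe()["time_s"])
E
```

```text
0.0 [ 0.21032415 -0.534626    0.23046492] [-8.97660636e-04  9.82493901e-01  1.86292529e-01 -1.52652838e-04] 0.0187
scene template 0.51 [0.5956 0.2249 0.0015]
scene template_bar 0.55 [0.6169 0.226  0.0402]
scene template_bar 0.46 [0.5193 0.2265 0.0067]
scene template_tail 0.67 [0.5562 0.2241 0.0836]
scene template_tail 0.5 [0.52   0.2291 0.0046]
scene bin 0.97 [ 0.5949  0.2196 -0.0053]
scene bin_roof 0.96 [0.5559 0.2228 0.0829]
scene stand 0.65 [ 0.578  -0.2158 -0.0007]
scene stand_mouth 0.58 [ 0.6471 -0.2249  0.0095]
scene stand_home 0.59 [ 0.6376 -0.2195  0.0042]
scene beaker 0.66 [7.648e-01 3.110e-02 4.000e-04]
scene tape 0.73 [ 0.5785  0.4368 -0.0055]
scene glue 0.75 [ 5.825e-01 -4.441e-01 -5.000e-04]
top template_bar 0.98 [0.6262 0.2169 0.044 ]
top template_tail 0.64 [ 0.5214  0.2222 -0.0019]
top template_tail 0.18 [ 0.5841 -0.4428 -0.0034]
top bin 0.7 [5.902e-01 2.147e-01 4.000e-04]
top bin_roof 0.63 [0.5534 0.2233 0.0851]
top bin_roof 0.43 [ 5.829e-01 -2.177e-01 -5.000e-04]
top stand 0.69 [ 0.5844 -0.2174 -0.0007]
top stand_mouth 0.62 [ 0.6445 -0.2189  0.0107]
top stand_home 0.61 [ 0.6385 -0.2277  0.0088]
top stand_home 0.44 [ 0.7649  0.0297 -0.0017]
top tape 0.79 [ 5.743e-01  4.320e-01 -4.000e-04]
top glue 0.83 [ 0.5863 -0.4442 -0.0023]
1.2
```

View pics/scene0.png

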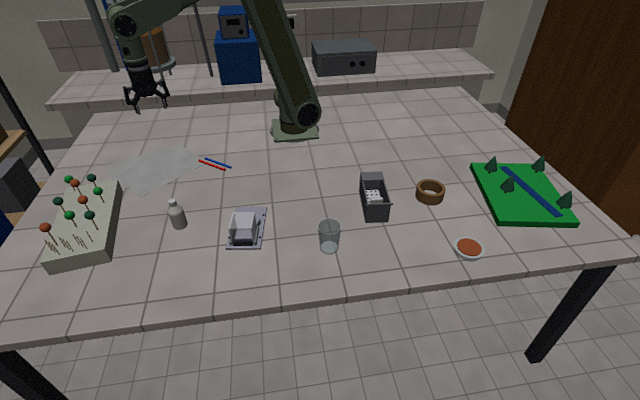

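View pics/top0.png

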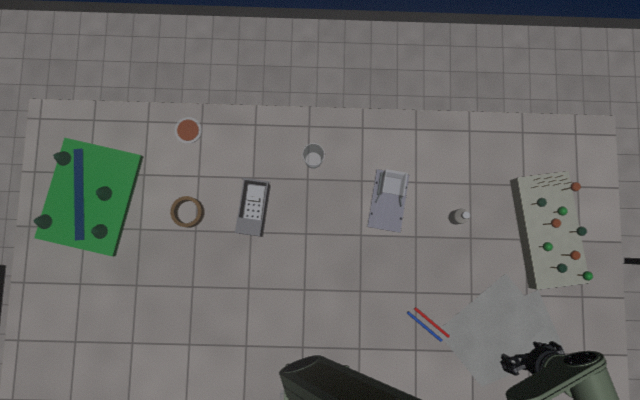

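Scene: the bin (368-388,173-221) and the stand (226-267,208-248) with clear guard; the beaker stands between them. Top: bin (237-270,180-236) with the bar near (255,190), stand (367-410,168-232), both slightly yawed. Next I fit the poses from depth.

Run:
```python
from h import *
def rect(P): 
    (c,s,a)=cv2.minAreaRect((P[:,:2]*1000).astype(np.float32)); return np.round(c,1),np.round(s,1),round(a,1),len(P)
for cam in ("top","scene"):
    p,d=eyes.grab_frame(cam)
    P,u,v=cloud(cam,d)
    b=P[(abs(P[:,0]-.59)<.12)&(abs(P[:,1]-.218)<.08)]
    print(cam,"bin hist",np.histogram(b[:,2],bins=np.arange(-.01,.1,.005))[0])
    print(" rim",rect(b[abs(b[:,2]-.084)<.008])); 
    print(" bar",rect(b[abs(b[:,2]-.058)<.006]), b[abs(b[:,2]-.058)<.006].mean(0).round(4))
    print(" plate",rect(b[abs(b[:,2]-.016)<.005]))
    s=P[(abs(P[:,0]-.62)<.14)&(abs(P[:,1]+.22)<.1)]
    print(" stand hist",np.histogram(s[:,2],bins=np.arange(-.01,.1,.005))[0])
    print(" base",rect(s[s[:,2]>.006])," guard",rect(s[abs(s[:,2]-.083)<.008]))
    ci=eyes.camera_info(cam); print(np.array(ci["cam_to_world"])[:3,3], np.array(ci["camera_matrix"])[0,0])
    if cam=="top":
        save("t1",np.hstack([cv2.resize(p[170:245,225:285],(400,500)),cv2.resize(p[160:235,358:418],(400,500))]))
```

```text
top bin hist [ 71 793 953 200 160 311 106  23  27  26  27  27  21  53  42  30  28  29
 123 308 128]
 rim (array([594.8, 217.4]), array([ 88.3, 173.9]), 83.0, 542)
 bar (array([591.8, 215.8]), array([ 75.3, 168.3]), 83.4, 104) [0.6135 0.2166 0.0589]
 plate (array([591.5, 213.5]), array([173.6,  85.7]), 0.6, 498)
 stand hist [ 106 1115 1563  787  633  122   37   38   13    7    4    5   10    4
    5    3    7   32  266  219   19]
 base (array([ 619.7, -220.4]), array([279.3, 198. ]), 0.0, 2044)  guard (array([ 684.3, -230.1]), array([71.3, 75.1]), 82.1, 526)
[0.47081954 0.03071948 1.46219156] 442.198769357167
scene bin hist [ 15 760 223  54 115 100  57  67  63  61  68  77  60  77  46  49  52  48
 140 165   5]
 rim (array([592.1, 217.3]), array([ 88.1, 183.9]), 84.8, 351)
 bar (array([596.5, 216.2]), array([ 76.9, 170.8]), 84.3, 151) [0.6357 0.217  0.0577]
 plate (array([594.9, 216.6]), array([ 77.7, 175.4]), 84.7, 219)
 stand hist [  22 1459  584  490  196   54   76   76   27   12   18   13   14   14
    8   12   12   16  362   26    0]
 base (array([ 634.4, -221.7]), array([110.1, 197.6]), 81.7, 1393)  guard (array([ 684.4, -229.3]), array([70.8, 77.1]), 81.4, 404)
[ 1.52629731 -0.11176959  0.84637156] 362.5127466698867
```

View pics/t1.png

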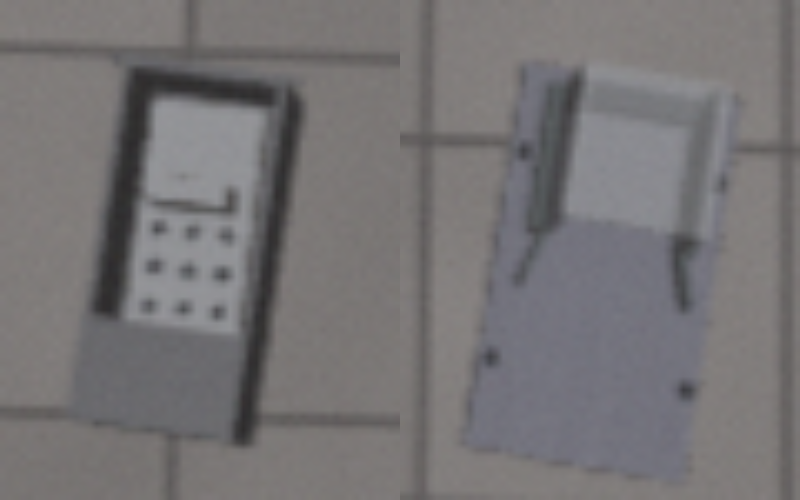

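The crop shows the bar's -x face edge at about (150-230,205) in the left half, and the roof below row 320. In the right half the guard covers rows 70-240, with the cheeks below it. The stand fits as origin ≈ (0.5827,-0.2146), yaw ≈ -8.3°. Next I measure the bar and set up a move calculator.

```bash
cat >> h.py <<'E'
def rel(goal,ang=None):
    """tool-frame shift in cm to goal position, and turn in deg so that tool x has world angle ang"""
    s=telemetry.observe(); q=np.array(s["tcp_rot"]); M=R.from_quat(q[[1,2,3,0]]).as_matrix()
    a=np.degrees(np.arctan2(M[1,0],M[0,0])); d=M.T@(np.array(goal)-s["position"])*100
    print("t",round(s["time_s"],2),"pos",np.round(s["position"],4),"xang",round(a,2),"F",np.round(s["force"],1),"w",round(s["grip_width"],4),"-> cm",d.round(2),"turn",None if ang is None else round((a-ang+180)%360-180,2))
E
python3 - <<'E'
from h import *
yaw=np.radians(-6.5); c=np.array([.5935,.2174]); ex=np.array([np.cos(yaw),np.sin(yaw)]); ey=np.array([-ex[1],ex[0]])
for cam in ("top","scene"):
    A=[]
    for i in range(4):
        p,d=eyes.grab_frame(cam); P,u,v=cloud(cam,d)
        Q=np.c_[(P[:,:2]-c)@ex,(P[:,:2]-c)@ey,P[:,2]]; A.append(Q)
        for r in spotter.landmark_of(cam,"template_bar")[:1]:
            g=w(cam,r["centre"]); print(cam,"bar lm",round(r["conf"],2),((g[:2]-c)@ex).round(4),((g[:2]-c)@ey).round(4),g[2].round(4))
    Q=np.vstack(A)
    for lo,hi in ((-.022,.022),):
        B=Q[(Q[:,1]>lo)&(Q[:,1]<hi)&(Q[:,0]>-.035)&(Q[:,0]<.078)]
        for x in np.arange(-.035,.078,.004):
            k=B[(B[:,0]>=x)&(B[:,0]<x+.004)]; 
            if len(k): print(cam,round(x*1000),len(k),(np.percentile(k[:,2],[20,50,90])*1000).round(0))
rel([.62,.214,.231],83.5)
E
```

```text
top bar lm 0.68 0.0306 0.0038 0.0438
top bar lm 0.82 0.031 0.0051 0.0442
top bar lm 0.71 0.034 0.0043 0.0437
top bar lm 0.87 0.0307 0.0054 0.0382
top -35 38 [15. 17. 20.]
top -31 63 [13. 16. 20.]
top -27 63 [14. 16. 20.]
top -23 69 [14. 16. 19.]
top -19 69 [14. 17. 21.]
top -15 63 [14. 16. 20.]
top -11 65 [15. 17. 21.]
top -7 63 [15. 17. 21.]
top -3 66 [14. 16. 21.]
top 1 66 [14. 16. 21.]
top 5 67 [14. 17. 20.]
top 9 64 [14. 17. 21.]
top 13 63 [14. 16. 20.]
top 17 62 [16. 17. 20.]
top 21 126 [16. 24. 59.]
top 25 83 [42. 58. 62.]
top 29 73 [43. 59. 63.]
top 33 61 [35. 58. 62.]
top 37 21 [15. 16. 21.]
top 41 65 [14. 16. 19.]
top 45 69 [15. 17. 20.]
top 49 60 [14. 17. 19.]
top 53 64 [14. 16. 20.]
top 57 64 [14. 16. 20.]
top 61 63 [13. 16. 19.]
top 65 70 [14. 17. 21.]
top 69 62 [13. 16. 19.]
top 73 64 [15. 17. 20.]
top 77 14 [12. 15. 19.]
scene bar lm 0.54 0.0261 0.0075 0.0392
scene bar lm 0.55 0.0264 0.0067 0.0427
scene bar lm 0.74 0.0269 0.008 0.0402
scene bar lm 0.66 0.0246 0.0062 0.041
scene -35 56 [-752.   12.   17.]
scene -31 43 [-754. -747.   15.]
scene -27 43 [-752. -745.   17.]

[... 254 characters left out ...]
4.]
scene 9 30 [-755. -753. -747.]
scene 13 24 [-756. -751. -747.]
scene 17 26 [-753. -751. -747.]
scene 21 47 [-752. -745.   57.]
scene 25 71 [-753.   47.   59.]
scene 29 83 [-750.   47.   59.]
scene 33 153 [43. 50. 58.]
scene 37 37 [-753. -749.   54.]
scene 41 32 [-754. -750. -746.]
scene 45 28 [-757. -750. -746.]
scene 49 25 [-754. -752. -747.]
scene 53 27 [-753. -750. -744.]
scene 57 45 [-753. -751. -745.]
scene 61 27 [-755. -753. -747.]
scene 65 23 [-753. -751. -748.]
scene 69 27 [-752. -750. -748.]
scene 73 32 [-754. -751. -745.]
scene 77 9 [-750. -748. -748.]
t 2.1 pos [ 0.2105 -0.5351  0.2313] xang 21.47 F [-0.7 -0.1  0.1] w 0.0857 -> cm [ 6.553e+01 -5.472e+01  2.000e-02] turn -62.03
```

send_rows --pt "3.9 -3.2 0 0" --pt "3.9 -3.2 0 0" --pt "3.9 -3.2 0 0" --pt "3.9 -3.2 0 0" --pt "3.9 -3.2 0 0" --pt "3.9 -3.2 0 0" --pt "3.9 -3.2 0 0" --pt "3.9 -3.2 0 0" --pt "3.9 -3.2 0 0" --pt "3.9 -3.2 0 0" --pt "3.9 -3.2 0 0" --pt "3.9 -3.2 0 0" --jaw 0

```text
time_s: 3.3
position: [0.5035, -0.0091, 0.2316]
tcp_rot: [0.0, 0.982, 0.186, 0.0]
force: [-0.3, -1.7, 0.8]
grip_width: 0.0425
gripper_force: 0.0
```

send_rows --pt "3.9 -3.2 0 0" --pt "3.9 -3.2 0 0" --pt "3.9 -3.2 0 0" --pt "3.9 -3.2 0 0" --pt "0 0 0 -8.5" --pt "0 0 0 -8.5" --pt "0 0 0 -8.5" --pt "0 0 0 -8.5" --pt "0 0 0 -8.5" --pt "0 0 0 -8.5" --pt "0 0 0 -8.5" --pt "0 0 0 -2.5"

```text
time_s: 4.5
position: [0.6003, 0.1635, 0.2312]
tcp_rot: [0.0, 0.745, 0.667, -0.0]
force: [0.1, 0.2, -0.7]
grip_width: 0.0426
gripper_force: 0.0
```

```bash
python3 -c "
from h import *
rel([.6238,.218,.11],83.5)"
```

```text
t 4.5 pos [0.6003 0.1635 0.2312] xang 83.67 F [ 0.1  0.2 -0.7] w 0.0426 -> cm [ 5.67  1.74 12.12] turn 0.17
```

send_rows --pt "1.9 0.6 3 0" --pt "1.9 0.6 3 0" --pt "1.9 0.5 3 0" --pt "0 0 3 0" --pt "0 0 0 0"

```text
time_s: 5.0
position: [0.6208, 0.2178, 0.1064]
tcp_rot: [-0.002, 0.746, 0.666, -0.005]
force: [-0.7, -0.6, 0.6]
grip_width: 0.0427
gripper_force: 0.0
```

```bash
python3 -c "
from h import *
rel([.6238,.218,.049],83.5)
p,d=eyes.grab_frame('scene'); save('s2',cv2.resize(p[100:240,310:440],(780,600),interpolation=cv2.INTER_CUBIC))"
```

```text
t 5.0 pos [0.6208 0.2178 0.1064] xang 83.52 F [-0.7 -0.6  0.6] w 0.0427 -> cm [0.08 0.35 5.74] turn 0.02
```

View pics/s2.png

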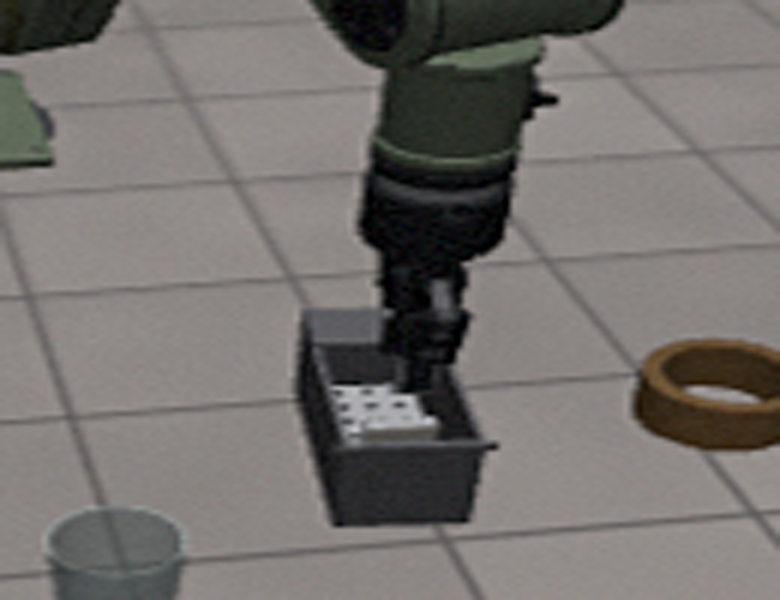

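The picture shows the gripper above the bar (bar around 400,430 in the crop), clear of the walls. Now the descent and pinch.

send_rows --pt "0 0.3 2 0" --pt "0 0 2 0" --pt "0 0 1.9 0" --pt "0 0 0 0" --pt "0 0 0 0"

```text
time_s: 5.55
position: [0.6277, 0.2179, 0.0542]
tcp_rot: [0.001, 0.746, 0.666, 0.001]
force: [0.3, -0.6, -0.5]
grip_width: 0.0427
gripper_force: 0.0
```

send_rows --pt "0 0 0 0" --pt "0 0 0 0" --pt "0 0 0 0" --pt "0 0 0 0" --pt "0 0 0 0" --pt "0 0 0 0" --jaw -1

```text
time_s: 6.15
position: [0.6272, 0.2181, 0.0542]
tcp_rot: [0.0, 0.746, 0.666, 0.001]
force: [-1.5, -0.1, 6.2]
grip_width: 0.0095
gripper_force: 59.3
```

send_rows --pt "0 0 -0.5 0" --pt "0 0 -0.5 0" --pt "0 0 -0.5 0" --pt "0 0 -0.5 0" --pt "0 0 -0.5 0" --pt "0 0 -0.5 0" --pt "0 0 0 0"

```text
time_s: 6.85
position: [0.627, 0.218, 0.0832]
tcp_rot: [0.0, 0.746, 0.666, 0.001]
force: [0.7, -0.4, -2.0]
grip_width: 0.0094
gripper_force: 58.6
```

```bash
cat >> h.py <<'E'
def plate(cam="top",tag=None):
    p,d=eyes.grab_frame(cam); out=[]
    for n in ("template","template_bar","template_tail"):
        for r in spotter.landmark_of(cam,n)[:1]: print(cam,n,round(r["conf"],2),w(cam,r["centre"]).round(4))
    return p,d
E
python3 -c "
from h import *
rel([.6238,.218,.08],83.5)
plate('scene'); p,d=plate('top')
yaw=np.radians(-6.5); c=np.array([.5935,.2174]); ex=np.array([np.cos(yaw),np.sin(yaw)]); ey=np.array([-ex[1],ex[0]])
P,u,v=cloud('top',d);Q=np.c_[(P[:,:2]-c)@ex,(P[:,:2]-c)@ey,P[:,2]]
for x in np.arange(-.04,.09,.01):
  k=Q[(abs(Q[:,1])<.022)&(Q[:,0]>=x)&(Q[:,0]<x+.01)];print(round(x*1000),len(k),(np.percentile(k[:,2],[20,50,80])*1000).round(0))
"
```

```text
t 6.85 pos [0.627  0.218  0.0832] xang 83.47 F [ 0.7 -0.4 -2. ] w 0.0094 -> cm [-0.04 -0.31  0.32] turn -0.03
scene template 0.71 [0.6008 0.2293 0.0327]
scene template_bar 0.77 [0.6217 0.223  0.0705]
scene template_tail 0.54 [0.5238 0.2251 0.0333]
top template 0.55 [0.5991 0.2204 0.032 ]
top template_bar 0.67 [0.6285 0.2151 0.074 ]
-40 42 [415. 451. 480.]
-30 61 [176. 180. 431.]
-20 72 [ 46. 176. 407.]
-10 171 [191. 293. 420.]
0 172 [263. 417. 431.]
10 95 [430. 435. 438.]
20 84 [436. 438. 440.]
30 83 [438. 440. 441.]
40 73 [436. 439. 440.]
50 69 [432. 435. 438.]
60 61 [424. 430. 434.]
70 30 [416. 422. 427.]
80 10 [ 60.  83. 414.]
```

send_rows --pt "0 0 -0.5 0" --pt "0 0 -0.5 0" --pt "0 -0.4 0 0" --pt "0 -0.4 0 0" --pt "0 -0.4 0 0" --pt "0 -0.4 0 0" --pt "0 -0.4 0 0" --pt "0 0 0 0"

```text
time_s: 8.05
position: [0.6119, 0.2199, 0.095]
tcp_rot: [0.004, 0.746, 0.666, 0.005]
force: [10.2, -2.9, 1.2]
grip_width: 0.0095
gripper_force: 59.1
```

```bash
python3 -c "
from h import *
rel([.6238,.218,.08],83.5)
plate('scene'); plate('top')"
```

```text
t 8.05 pos [0.6119 0.2199 0.095 ] xang 83.54 F [10.2 -2.9  1.2] w 0.0095 -> cm [-0.06  1.19  1.52] turn 0.04
scene template 0.77 [0.5882 0.227  0.0435]
scene template_bar 0.84 [0.6104 0.2245 0.0813]
scene template_tail 0.72 [0.5121 0.2284 0.0404]
top template 0.51 [0.5863 0.2226 0.0408]
top template_bar 0.53 [0.6134 0.2207 0.0847]
```

send_rows --pt "0 -0.3 0 0" --pt "0 -0.3 0 0" --pt "0 -0.3 0 0" --pt "0 -0.3 0 0" --pt "0 0 0 0"

```text
time_s: 8.95
position: [0.6096, 0.221, 0.0996]
tcp_rot: [0.011, 0.745, 0.667, 0.015]
force: [23.5, -9.6, 8.1]
grip_width: 0.0096
gripper_force: 60.3
```

send_rows --pt "0 -0.3 0 0" --pt "0 -0.3 0 0" --pt "0 -0.3 0 0" --pt "0 0 0 0"

```text
time_s: 9.35
position: [0.6076, 0.2222, 0.1035]
tcp_rot: [0.016, 0.745, 0.667, 0.022]
force: [34.1, -11.0, 14.7]
grip_width: 0.0096
gripper_force: 60.7
```

```bash
python3 -c "
from h import *
rel([.6238,.218,.08],83.5)
p,d=plate('scene'); plate('top')
save('s3',cv2.resize(p[130:230,330:420],(540,600),interpolation=cv2.INTER_CUBIC))"
```

```text
t 9.35 pos [0.6076 0.2222 0.1035] xang 83.69 F [ 34.1 -11.   14.7] w 0.0096 -> cm [-0.26  1.53  2.43] turn 0.19
scene template 0.64 [0.5898 0.2261 0.0471]
scene template_bar 0.87 [0.6077 0.2267 0.088 ]
scene template_tail 0.68 [ 0.5764  0.4353 -0.0033]
top template 0.45 [0.5885 0.2262 0.0504]
top template_bar 0.46 [0.6124 0.2185 0.0926]
top template_tail 0.31 [ 0.5769  0.4342 -0.0017]
```

View pics/s3.png

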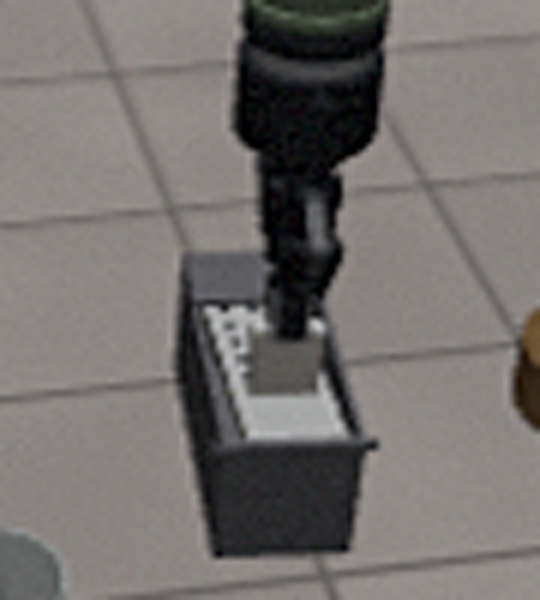

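The template has only tipped about 3°, and that came from the arm flexing, since the grip is too stiff to let it turn. I'll back off, lower it close to the floor and test whether the jaw target can soften the grip.

send_rows --pt "0 0.6 0 0" --pt "0 0.6 0 0" --pt "0 0.6 0 0" --pt "0 0.6 0 0" --pt "0 0.6 0 0" --pt "0 0.2 0.8 0" --pt "0 0 0.8 0" --pt "0 0 0.8 0" --pt "0 0 0.6 0" --pt "0 0 0 0"

```text
time_s: 10.75
position: [0.6165, 0.2187, 0.0606]
tcp_rot: [-0.001, 0.746, 0.666, -0.002]
force: [0.4, 0.0, -3.0]
grip_width: 0.0092
gripper_force: 58.6
```

send_rows --pt "0 0 0 0" --pt "0 0 0 0" --jaw -0.82

```text
time_s: 10.95
position: [0.6179, 0.219, 0.0627]
tcp_rot: [0.0, 0.746, 0.666, 0.0]
force: [0.1, 0.7, -1.6]
grip_width: 0.0097
gripper_force: 58.6
```

send_rows --pt "0 0 0 0" --pt "0 0 0 0" --jaw -0.79

```text
time_s: 11.15
position: [0.6179, 0.2189, 0.0627]
tcp_rot: [0.0, 0.746, 0.666, 0.0]
force: [0.1, 0.1, -1.4]
grip_width: 0.0095
gripper_force: 58.6
```

send_rows --pt "0 0 0 0" --pt "0 0 0 0" --jaw -0.775

```text
time_s: 11.35
position: [0.6177, 0.2189, 0.0624]
tcp_rot: [0.0, 0.746, 0.666, 0.0]
force: [0.6, -0.4, -2.3]
grip_width: 0.0098
gripper_force: 49.5
```

send_rows --pt "0 0 0 0" --pt "0 0 0 0" --jaw -0.765

```text
time_s: 11.55
position: [0.6177, 0.2189, 0.0623]
tcp_rot: [0.0, 0.746, 0.666, -0.0]
force: [-0.3, 0.4, -0.7]
grip_width: 0.0101
gripper_force: 40.8
```

The grip force scales with the jaw target near contact, so I'll soften it and tilt against the wall.

send_rows --pt "0 0 0 0" --pt "0 0 0 0" --jaw -0.75

```text
time_s: 11.75
position: [0.6177, 0.2189, 0.0623]
tcp_rot: [0.0, 0.746, 0.666, -0.0]
force: [-0.7, 0.2, -2.2]
grip_width: 0.0112
gripper_force: 27.5
```

send_rows --pt "0 0 0 0" --pt "0 0 0 0" --jaw -0.738

```text
time_s: 11.95
position: [0.6177, 0.2189, 0.0623]
tcp_rot: [0.0, 0.746, 0.666, -0.0]
force: [-0.5, 0.5, -0.8]
grip_width: 0.0112
gripper_force: 16.9
```

send_rows --pt "0 -0.3 -0.3 0" --pt "0 -0.3 -0.2 0" --pt "0 -0.3 -0.2 0" --pt "0 -0.3 -0.2 0" --pt "0 -0.3 -0.2 0" --pt "0 0 0 0"

```text
time_s: 12.55
position: [0.6075, 0.2205, 0.0764]
tcp_rot: [0.004, 0.746, 0.666, 0.005]
force: [8.1, -3.3, 0.6]
grip_width: 0.0112
gripper_force: 18.4
```

```bash
python3 -c "
from h import *
rel([.6238,.218,.08],83.5)
plate('scene'); plate('top')"
```

```text
t 12.55 pos [0.6075 0.2205 0.0764] xang 83.55 F [ 8.1 -3.3  0.6] w 0.0112 -> cm [-0.06  1.65 -0.34] turn 0.05
scene template 0.8 [0.5902 0.2241 0.02  ]
scene template_bar 0.71 [0.6042 0.2226 0.0621]
scene template_tail 0.58 [0.5105 0.2261 0.0127]
top template 0.57 [0.5839 0.2222 0.0225]
top template_bar 0.67 [ 0.6404 -0.2265  0.0091]
```

send_rows --pt "0 -0.3 -0.2 0" --pt "0 -0.3 -0.2 0" --pt "0 -0.3 -0.2 0" --pt "0 0 0 0"

```text
time_s: 13.35
position: [0.5976, 0.2221, 0.0822]
tcp_rot: [0.003, 0.746, 0.666, 0.005]
force: [6.4, -1.5, 2.2]
grip_width: 0.0113
gripper_force: 19.9
```

```bash
python3 -c "
from h import *
rel([.6238,.218,.08],83.5)
p,d=plate('scene'); plate('top')
P,u,v=cloud('scene',d)
yaw=np.radians(-6.5); c=np.array([.5935,.2174]); ex=np.array([np.cos(yaw),np.sin(yaw)]); ey=np.array([-ex[1],ex[0]])
Q=np.c_[(P[:,:2]-c)@ex,(P[:,:2]-c)@ey,P[:,2]]
for x in np.arange(-.03,.08,.01):
  k=Q[(abs(Q[:,1])<.024)&(Q[:,0]>=x)&(Q[:,0]<x+.01)&(Q[:,2]>0)&(Q[:,2]<.1)];print(round(x*1000),len(k),(np.percentile(k[:,2],[10,50,90])*1000).round(0) if len(k) else 0)
"
```

```text
t 13.35 pos [0.5976 0.2221 0.0822] xang 83.51 F [ 6.4 -1.5  2.2] w 0.0113 -> cm [-0.11  2.64  0.24] turn 0.01
scene template 0.73 [ 0.763   0.0322 -0.0012]
scene template_bar 0.57 [0.5964 0.226  0.065 ]
scene template_tail 0.67 [0.5131 0.2287 0.0059]
top template 0.42 [0.5852 0.2214 0.0226]
top template_bar 0.69 [ 0.644  -0.2241  0.0076]
-30 5 [29. 30. 31.]
-20 3 [34. 35. 35.]
-10 9 [36. 37. 90.]
0 21 [41. 77. 85.]
10 117 [48. 65. 84.]
20 32 [45. 47. 97.]
30 15 [47. 48. 51.]
40 12 [50. 51. 53.]
50 0 0
60 0 0
70 2 [15. 29. 43.]
```

It's now tilted about 15°, with the tail near the floor. A little more push and lift to meet step 1 with margin.

send_rows --pt "0 -0.3 -0.3 0" --pt "0 -0.2 -0.3 0" --pt "0 0 -0.3 0" --pt "0 0 -0.3 0" --pt "0 0 0 0"

```text
time_s: 14.25
position: [0.5899, 0.2225, 0.0925]
tcp_rot: [0.001, 0.746, 0.666, 0.001]
force: [4.5, -0.4, 2.6]
grip_width: 0.0114
gripper_force: 3.4
```

```bash
cat >> h.py <<'E'
def slope(cams=("scene",)):
    yaw=np.radians(-6.5); c=np.array([.5935,.2174]); ex=np.array([np.cos(yaw),np.sin(yaw)]); ey=np.array([-ex[1],ex[0]])
    for cam in cams:
        p,d=plate(cam); P,u,v=cloud(cam,d)
        Q=np.c_[(P[:,:2]-c)@ex,(P[:,:2]-c)@ey,P[:,2]]
        print(cam,[(round(x*1000+5),int(np.median(k[:,2])*1000),len(k)) for x in np.arange(-.04,.14,.01) for k in [Q[(abs(Q[:,1])<.022)&(Q[:,0]>=x)&(Q[:,0]<x+.01)&(Q[:,2]>.01)&(Q[:,2]<.2)]] if len(k)>2])
    return p
E
python3 -c "
from h import *
rel([.6238,.218,.08],83.5)
p=slope()
save('s4',cv2.resize(p[130:230,330:420],(540,600),interpolation=cv2.INTER_CUBIC))
"
```

```text
t 14.25 pos [0.5899 0.2225 0.0925] xang 83.48 F [ 4.5 -0.4  2.6] w 0.0114 -> cm [-0.06  3.42  1.26] turn -0.02
scene template 0.66 [0.5859 0.2265 0.0293]
scene template_bar 0.87 [0.5919 0.2274 0.0786]
scene template_tail 0.22 [0.593  0.226  0.0772]
scene [(-35, 86, 12), (-25, 136, 7), (-15, 131, 28), (-5, 94, 13), (5, 83, 97), (15, 111, 137), (25, 142, 29), (35, 146, 49), (45, 160, 42), (55, 172, 81), (65, 67, 3), (85, 48, 225)]
```

View pics/s4.png

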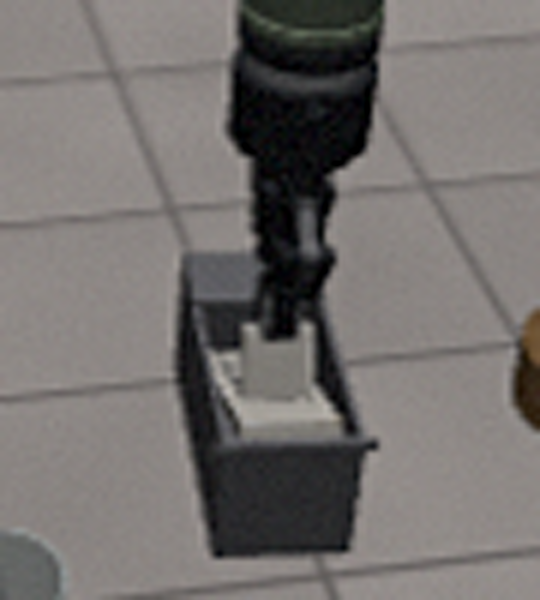

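Step 1's condition is met: about 20° of tilt, bar point at z≈79 mm, tail near the floor. The hold is only at the bar's tip, so I'll lower a little for more overlap and tighten.

send_rows --pt "0 0 0.3 0" --pt "0 0 0.4 0" --pt "0 0 0 0"

```text
time_s: 14.75
position: [0.5945, 0.2227, 0.0874]
tcp_rot: [0.004, 0.746, 0.666, 0.006]
force: [10.3, -3.1, 11.3]
grip_width: 0.0111
gripper_force: 8.6
```

send_rows --pt "0 0 0 0" --pt "0 0 0 0" --pt "0 0 0 0" --pt "0 0 0 0" --jaw -0.77

```text
time_s: 15.15
position: [0.5944, 0.2227, 0.0877]
tcp_rot: [0.004, 0.746, 0.666, 0.006]
force: [10.7, -1.5, 10.2]
grip_width: 0.0104
gripper_force: 17.0
```

```bash
python3 -c "
from h import *
rel([.6238,.218,.08],83.5)
slope(('scene','top'))"
```

```text
t 15.15 pos [0.5944 0.2227 0.0877] xang 83.51 F [10.7 -1.5 10.2] w 0.0104 -> cm [-0.14  2.97  0.81] turn 0.01
scene template 0.65 [0.5864 0.2261 0.025 ]
scene template_bar 0.68 [0.5944 0.2245 0.0714]
scene template_tail 0.65 [0.514  0.2289 0.0048]
scene [(-35, 83, 13), (-25, 34, 4), (-15, 132, 15), (-5, 124, 21), (5, 81, 53), (15, 90, 177), (25, 109, 40), (35, 141, 59), (45, 152, 49), (55, 170, 53), (65, 178, 13), (85, 47, 225)]
top template 0.41 [0.586  0.2219 0.0273]
top template_bar 0.61 [0.6011 0.2215 0.0719]
top [(-35, 154, 22), (-25, 39, 10), (25, 52, 3), (35, 56, 9), (45, 58, 10), (55, 63, 12), (65, 60, 5), (85, 74, 43)]
```

send_rows --pt "0 0.4 0.5 0" --pt "0 0.4 0.5 0" --pt "0 0.4 0.5 0" --pt "0 0.4 0.5 0" --pt "0 0.4 0.5 0" --pt "0 0.2 0.3 0" --pt "0 0 0 0"

```text
time_s: 16.25
position: [0.6122, 0.2201, 0.0591]
tcp_rot: [0.001, 0.746, 0.666, 0.002]
force: [0.9, -1.2, 14.5]
grip_width: 0.0097
gripper_force: 7.0
```

```bash
python3 -c "
from h import *
rel([.6238,.218,.05],83.5)
slope(('scene','top'))"
```

```text
t 16.25 pos [0.6122 0.2201 0.0591] xang 83.46 F [ 0.9 -1.2 14.5] w 0.0097 -> cm [-0.07  1.17  0.91] turn -0.04
scene template 0.7 [ 5.892e-01  2.283e-01 -1.000e-04]
scene template_bar 0.55 [0.6109 0.2233 0.0408]
scene template_tail 0.53 [0.511  0.2294 0.002 ]
scene [(-35, 19, 15), (-25, 15, 5), (-15, 13, 6), (-5, 14, 5), (5, 122, 15), (15, 116, 16), (25, 51, 82), (35, 128, 92), (45, 177, 25), (55, 177, 103), (65, 149, 28), (75, 148, 42), (85, 49, 230), (95, 82, 3)]
top template 0.42 [0.5865 0.2235 0.0017]
top template_bar 0.64 [ 0.6369 -0.2261  0.0074]
top template_tail 0.55 [ 0.6436 -0.2226  0.0092]
top [(-35, 153, 34), (-25, 146, 50), (-15, 118, 34), (-5, 18, 9), (55, 15, 3), (65, 15, 6), (85, 72, 18)]
```

send_rows --pt "0 0 0 0" --pt "0 0 0 0" --pt "0 0 0 0" --pt "0 0 0.5 0" --pt "0 0 0.5 0" --pt "0 0 0.4 0" --pt "0 0 0 0" --jaw -0.45

```text
time_s: 17.35
position: [0.6083, 0.2207, 0.0568]
tcp_rot: [-0.001, 0.746, 0.666, 0.001]
force: [-27.3, -6.7, 77.7]
grip_width: 0.0232
gripper_force: 38.9
```

send_rows --pt "0 0 0 0" --pt "0 0 0 0" --pt "0 0 0 0" --jaw -0.75

```text
time_s: 17.65
position: [0.6139, 0.2201, 0.0576]
tcp_rot: [0.003, 0.746, 0.666, 0.006]
force: [-15.4, -9.0, 71.1]
grip_width: 0.0109
gripper_force: 36.0
```

send_rows --pt "0 0 -0.8 0" --pt "0 0 -0.8 0" --pt "0 0 -0.8 0" --pt "0 0 -0.8 0" --pt "0 0 -0.8 0" --pt "0 0 -1 0" --pt "0 0 -1 0" --pt "0 0 0 0" --jaw 0

```text
time_s: 18.45
position: [0.6118, 0.2201, 0.104]
tcp_rot: [0.001, 0.746, 0.666, 0.001]
force: [0.3, -0.2, 0.4]
grip_width: 0.0426
gripper_force: 0.0
```

```bash
python3 -c "
from h import *
rel([.6238,.218,.05],83.5)
p=slope(('top','scene'))
save('s5',cv2.resize(p[130:230,330:420],(540,600),interpolation=cv2.INTER_CUBIC))
"
```

```text
t 18.45 pos [0.6118 0.2201 0.104 ] xang 83.47 F [ 0.3 -0.2  0.4] w 0.0426 -> cm [-0.07  1.21  5.4 ] turn -0.03
top template 0.65 [ 0.5887  0.2204 -0.0007]
top template_bar 0.59 [0.6194 0.2198 0.0461]
top [(-35, 89, 32), (-25, 21, 31), (-15, 70, 28), (-5, 17, 12), (45, 16, 6), (55, 18, 9), (65, 16, 10), (75, 17, 5), (85, 66, 26)]
scene template 0.47 [ 0.6479 -0.2242  0.0086]
scene template_bar 0.5 [0.6166 0.2238 0.0395]
scene template_tail 0.55 [0.5144 0.2291 0.0013]
scene [(-35, 50, 26), (-25, 15, 6), (-15, 15, 7), (-5, 124, 40), (5, 182, 10), (25, 51, 58), (35, 171, 39), (45, 146, 67), (55, 128, 22), (65, 158, 29), (75, 177, 49), (85, 52, 239)]
```

View pics/s5.png

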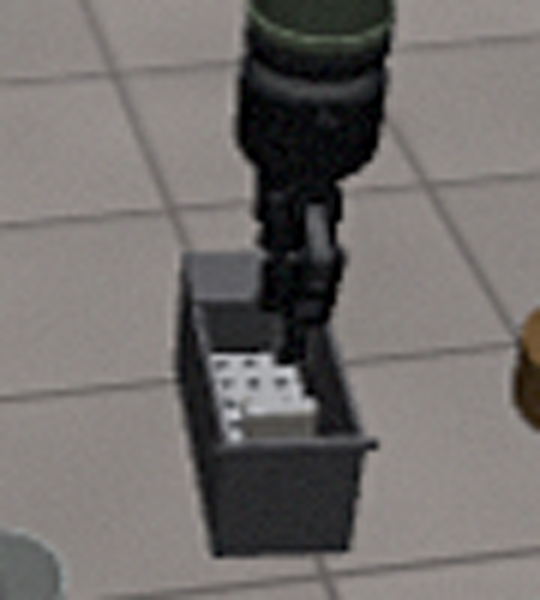

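It lies flat in the bin again, bar at about (280,415) in the crop. I measure the bar's +x face more finely before regrasping.

```bash
python3 -c "
from h import *
yaw=np.radians(-6.5); c=np.array([.5935,.2174]); ex=np.array([np.cos(yaw),np.sin(yaw)]); ey=np.array([-ex[1],ex[0]])
A=[]
for i in range(3):
  p,d=eyes.grab_frame('scene');P,u,v=cloud('scene',d);A.append(np.c_[(P[:,:2]-c)@ex,(P[:,:2]-c)@ey,P[:,2]])
Q=np.vstack(A);k=Q[(abs(Q[:,1]-.003)<.016)&(Q[:,2]>.042)&(Q[:,2]<.062)&(Q[:,0]>0)&(Q[:,0]<.06)]
print(np.histogram(k[:,0]*1000,bins=np.arange(0,60,2)), k[:,1].min(),k[:,1].max())
rel([.618,.22,.05],83.5)
"
```

```text
(array([ 0,  0,  0,  0,  0,  0,  0,  2,  7,  7, 11,  9, 10, 17, 45, 40, 11,
        0,  0,  0,  0,  0,  0,  0,  0,  0,  0,  0,  0]), array([ 0,  2,  4,  6,  8, 10, 12, 14, 16, 18, 20, 22, 24, 26, 28, 30, 32,
       34, 36, 38, 40, 42, 44, 46, 48, 50, 52, 54, 56, 58])) -0.01295774905026711 0.018964834375701213
t 19.0 pos [0.6106 0.2197 0.1021] xang 83.47 F [ 0.1  0.1 -0.2] w 0.0424 -> cm [0.11 0.73 5.21] turn -0.03
```

send_rows --pt "0 0.4 0 0" --pt "0 0.4 0 0" --pt "0 0 1 0" --pt "0 0 1 0" --pt "0 0 1 0" --pt "0 0 1 0" --pt "0 0 1 0" --pt "0 0 0.8 0" --pt "0 0 0 0"

```text
time_s: 19.9
position: [0.6177, 0.2185, 0.0426]
tcp_rot: [-0.001, 0.746, 0.666, -0.001]
force: [0.2, -0.1, -0.2]
grip_width: 0.0431
gripper_force: 0.0
```

send_rows --pt "0 0 0 0" --pt "0 0 0 0" --pt "0 0 0 0" --pt "0 0 0 0" --jaw -0.75

```text
time_s: 20.3
position: [0.619, 0.2189, 0.045]
tcp_rot: [0.0, 0.746, 0.666, 0.001]
force: [-0.4, -0.2, 2.2]
grip_width: 0.0108
gripper_force: 27.2
```

send_rows --pt "0 0 -0.8 0" --pt "0 0 -0.8 0" --pt "0 0 -0.8 0" --pt "0 0 -0.8 0" --pt "0 0 -0.8 0" --pt "0 0 -0.8 0" --pt "0 0 -0.8 0" --pt "0 0 -0.7 0" --pt "0 -0.3 0 0" --pt "0 0 0 0"

```text
time_s: 21.3
position: [0.6151, 0.2191, 0.1073]
tcp_rot: [-0.0, 0.746, 0.666, -0.0]
force: [-0.0, 0.3, -3.0]
grip_width: 0.0113
gripper_force: 26.9
```

send_rows --pt "0 0 -0.3 0" --pt "0 0 -0.3 0" --pt "0 -0.1 -0.3 0" --pt "0 0 0 0" --jaw -0.743

```text
time_s: 21.7
position: [0.6142, 0.2191, 0.1156]
tcp_rot: [-0.0, 0.746, 0.666, -0.001]
force: [-1.0, -0.4, -7.1]
grip_width: 0.0111
gripper_force: 29.3
```

```bash
python3 -c "
from h import *
rel([.6238,.218,.05],83.5)
slope(('scene','top'))
"
```

```text
t 21.7 pos [0.6142 0.2191 0.1156] xang 83.48 F [-1.  -0.4 -7.1] w 0.0111 -> cm [-0.    0.97  6.55] turn -0.02
scene template 0.71 [0.5903 0.2273 0.0703]
scene template_bar 0.59 [0.6108 0.2205 0.1114]
scene template_tail 0.46 [0.5908 0.2267 0.0682]
scene [(-35, 84, 14), (-25, 84, 10), (-15, 83, 13), (-5, 84, 4), (5, 156, 17), (15, 127, 23), (25, 101, 104), (35, 129, 89), (45, 89, 47), (55, 87, 39), (65, 87, 60), (75, 185, 35), (85, 48, 223)]
top template 0.66 [0.5904 0.2223 0.0706]
top template_bar 0.5 [0.6173 0.2184 0.1125]
top [(-35, 86, 35), (-25, 85, 25), (-15, 90, 27), (-5, 88, 16), (5, 85, 4), (55, 86, 3), (65, 89, 6), (85, 70, 22)]
```

send_rows --pt "0 -0.2 -0.3 0" --pt "0 -0.2 -0.3 0" --pt "0 -0.2 -0.3 0" --pt "0 -0.1 -0.3 0" --pt "0 0 0 0" --jaw -0.738

```text
time_s: 22.6
position: [0.6063, 0.2199, 0.1271]
tcp_rot: [-0.001, 0.746, 0.666, -0.002]
force: [-1.3, 1.3, -19.5]
grip_width: 0.0117
gripper_force: 59.6
```

```bash
python3 -c "
from h import *
rel([.6238,.218,.05],83.5)
slope(('scene','top'))
"
```

```text
t 22.6 pos [0.6063 0.2199 0.1271] xang 83.48 F [ -1.3   1.3 -19.5] w 0.0117 -> cm [0.02 1.79 7.7 ] turn -0.02
scene template 0.83 [0.5911 0.2271 0.0752]
scene template_bar 0.56 [0.6079 0.2259 0.1236]
scene template_tail 0.8 [0.5159 0.2297 0.0651]
scene [(-35, 84, 10), (-25, 86, 10), (-15, 88, 6), (-5, 157, 7), (5, 154, 19), (15, 123, 43), (25, 115, 118), (35, 140, 57), (45, 102, 34), (55, 105, 26), (65, 104, 60), (75, 101, 12), (85, 49, 223)]
top template 0.56 [0.5899 0.223  0.0774]
top template_bar 0.52 [0.6088 0.2193 0.126 ]
top [(-35, 87, 23), (-25, 89, 25), (-15, 91, 17), (-5, 92, 7), (55, 103, 8), (65, 105, 8), (85, 71, 30)]
```

The tilt is about 10° with the bar end above the rim. Drawing it out in +x now with a slight rise.

send_rows --pt "0 0.4 -0.1 0" --pt "0 0.4 -0.1 0" --pt "0 0.4 -0.1 0" --pt "0 0.4 -0.1 0" --pt "0 0.4 -0.1 0" --pt "0 0.4 -0.1 0" --pt "0 0.4 -0.1 0" --pt "0 0.4 -0.1 0" --pt "0 0 0 0"

```text
time_s: 23.9
position: [0.6413, 0.2165, 0.1374]
tcp_rot: [0.001, 0.746, 0.666, 0.002]
force: [-0.9, -0.0, -13.8]
grip_width: 0.0117
gripper_force: 64.6
```

```bash
python3 -c "
from h import *
rel([.6238,.218,.05],83.5)
slope(('scene','top'))
"
```

```text
t 23.9 pos [0.6413 0.2165 0.1374] xang 83.47 F [ -0.9  -0.  -13.8] w 0.0117 -> cm [-0.05 -1.79  8.73] turn -0.03
scene template 0.86 [0.6305 0.2233 0.0864]
scene template_bar 0.89 [0.6395 0.2192 0.1293]
scene template_tail 0.93 [0.5538 0.2231 0.0709]
scene [(-35, 85, 16), (-25, 87, 8), (-15, 89, 10), (-5, 91, 9), (5, 93, 7), (15, 98, 8), (25, 95, 5), (35, 172, 16), (45, 144, 22), (55, 128, 94), (65, 141, 97), (75, 111, 23), (85, 55, 259), (95, 116, 26), (105, 113, 53)]
top template 0.64 [0.6262 0.2177 0.0879]
top template_bar 0.7 [0.6449 0.2158 0.1341]
top template_tail 0.55 [0.5564 0.2244 0.0673]
top [(-25, 87, 8), (-15, 90, 35), (-5, 93, 36), (5, 96, 26), (15, 98, 26), (25, 103, 15), (35, 102, 8), (85, 47, 10), (95, 118, 5), (105, 117, 5)]
```

send_rows --pt "0 0.4 0 0" --pt "0 0.4 0 0" --pt "0 0.4 0 0" --pt "0 0.4 0 0" --pt "0 0.4 0 0" --pt "0 0 0 0" --pt "0 0 0 0"

```text
time_s: 25.0
position: [0.6597, 0.2142, 0.137]
tcp_rot: [0.0, 0.746, 0.666, 0.0]
force: [-0.3, -0.3, -1.9]
grip_width: 0.0116
gripper_force: 25.0
```

send_rows --pt "0 0 -0.5 0" --pt "0 0 -1 0" --pt "0 0 -2 0" --pt "0 0 -2 0" --pt "0 0 -1 0" --pt "0 0 0 0" --jaw -1

```text
time_s: 25.6
position: [0.6603, 0.2145, 0.2039]
tcp_rot: [0.001, 0.746, 0.666, 0.002]
force: [-0.2, -0.4, -1.8]
grip_width: 0.0101
gripper_force: 61.2
```

```bash
python3 -c "
from h import *
rel([.55,0.02,.15],83.5)
plate('scene');plate('top')
"
```

```text
t 25.6 pos [0.6603 0.2145 0.2039] xang 83.48 F [-0.2 -0.4 -1.8] w 0.0101 -> cm [-20.58  -8.77   5.32] turn -0.02
scene template 0.91 [0.6363 0.2238 0.1559]
scene template_bar 0.74 [0.6621 0.2209 0.1996]
scene template_tail 0.7 [0.5619 0.2228 0.1543]
top template 0.7 [0.6371 0.2146 0.1558]
top template_bar 0.8 [0.6606 0.2132 0.1974]
```

send_rows --pt "-3 -0.95 0 0" --pt "-3 -0.95 0 0" --pt "-3 -0.95 0 0" --pt "-3 -0.95 0 0" --pt "-3 -0.95 0 0" --pt "-3 -0.95 0 0" --pt "-3 -0.95 0 1.75" --pt "0 0 2 0" --pt "0 0 2 0" --pt "0 0 2 0" --pt "0 0 2 0" --pt "0 0 2 0"

```text
time_s: 27.2
position: [0.5695, 0.013, 0.1005]
tcp_rot: [0.0, 0.756, 0.654, 0.0]
force: [-0.1, -0.0, -1.1]
grip_width: 0.0102
gripper_force: 61.2
```

send_rows --pt "0 0 2 0" --pt "0 0 1 0" --pt "0 0 0.5 0" --pt "0 0 0 0"

```text
time_s: 27.6
position: [0.5695, 0.013, 0.0661]
tcp_rot: [-0.0, 0.756, 0.654, -0.0]
force: [1.0, -0.0, -1.8]
grip_width: 0.0099
gripper_force: 61.3
```

```bash
python3 -c "
from h import *
rel([.57,0.0,.041],81.75)
plate('scene');plate('top')
"
```

```text
t 27.6 pos [0.5695 0.013  0.0661] xang 81.73 F [ 1.  -0.  -1.8] w 0.0099 -> cm [-1.28  0.24  2.51] turn -0.02
scene template 0.65 [0.5467 0.0217 0.0189]
scene template_bar 0.91 [0.5694 0.0139 0.0583]
scene template_tail 0.64 [0.47   0.025  0.0175]
top template 0.73 [0.5462 0.0186 0.0202]
top template_bar 0.79 [0.5774 0.0146 0.0622]
top template_tail 0.64 [0.4746 0.0247 0.0161]
```

send_rows --pt "0 0 0.4 0" --pt "0 0 0.4 0" --pt "0 0 0.3 0" --pt "0 0 0.3 0" --pt "0 0 0.2 0" --pt "0 0 0 0"

```text
time_s: 28.6
position: [0.5692, 0.0131, 0.0498]
tcp_rot: [-0.0, 0.756, 0.654, -0.0]
force: [0.2, -0.1, -1.6]
grip_width: 0.01
gripper_force: 61.2
```

send_rows --pt "0 0 0.2 0" --pt "0 0 0.2 0" --pt "0 0 0.1 0" --pt "0 0 0 0"

```text
time_s: 29.0
position: [0.5704, 0.013, 0.046]
tcp_rot: [0.001, 0.756, 0.654, 0.001]
force: [1.1, -0.7, 2.7]
grip_width: 0.0098
gripper_force: 61.5
```

send_rows --pt "0 0 0.1 0" --pt "0 0 0.1 0" --pt "0 0 0 0" --jaw -0.738

```text
time_s: 29.3
position: [0.5694, 0.0131, 0.0432]
tcp_rot: [-0.0, 0.756, 0.654, -0.0]
force: [2.1, 0.5, 0.1]
grip_width: 0.0115
gripper_force: 24.2
```

send_rows --pt "0 0 0 0" --pt "0 0 0 0" --pt "0 0 0 0" --pt "0 0 0 0" --pt "0 0 0 0" --pt "0 0 -2 0" --pt "0 0 -3 0" --pt "0 0 -3 0" --pt "0 0 0 0" --jaw 0

```text
time_s: 30.2
position: [0.5723, 0.0131, 0.1276]
tcp_rot: [0.003, 0.756, 0.654, 0.003]
force: [1.0, 0.4, -0.4]
grip_width: 0.0429
gripper_force: 0.0
```

send_rows --pt "0 -2 0 8.5" --pt "0 0 0 8.5" --pt "0 0 0 8.5" --pt "0 0 0 8.5" --pt "0 0 0 8.5" --pt "0 0 0 8.5" --pt "0 0 0 8.5" --pt "0 0 0 8.5" --pt "0 0 0 8.5" --pt "0 0 0 8.5" --pt "0 0 0 5" --pt "0 0 0 0" --jaw 1

```text
time_s: 31.4
position: [0.5492, 0.0159, 0.1226]
tcp_rot: [0.0, 0.997, -0.072, -0.001]
force: [0.1, -0.4, 0.0]
grip_width: 0.0851
gripper_force: 0.0
```

```bash
python3 -c "
from h import *
for i in range(2): plate('scene')
for i in range(2): p,d=plate('top')
for cam in ('scene','top'):
  if cam=='scene': p2,d2=eyes.grab_frame(cam)
  else: d2=d
  P,u,v=cloud(cam,d2); k=P[(abs(P[:,0]-.545)<.11)&(abs(P[:,1]-.017)<.08)&(P[:,2]>.008)&(P[:,2]<.017)]
  print(cam,cv2.minAreaRect((k[:,:2]*1000).astype(np.float32)),len(k))
rel([.5,.022,.08],-8)
save('t6',cv2.resize(p[130:330,230:430],(600,600),interpolation=cv2.INTER_CUBIC))
"
```

```text
scene template 0.97 [ 0.5417  0.0228 -0.003 ]
scene template_bar 0.63 [0.5673 0.0174 0.0353]
scene template_tail 0.67 [0.4662 0.0251 0.0008]
scene template 0.85 [ 0.544   0.0224 -0.0052]
scene template_bar 0.91 [0.5652 0.0178 0.0364]
scene template_tail 0.96 [0.4656 0.0239 0.0013]
top template 0.59 [ 0.5415  0.0186 -0.0028]
top template_bar 0.18 [5.917e-01 2.184e-01 5.000e-04]
top template_tail 0.56 [ 0.4683  0.0244 -0.004 ]
top template 0.82 [ 0.5417  0.0185 -0.0011]
top template_tail 0.67 [ 0.4693  0.025  -0.0045]
scene ((544.2677612304688, 19.431318283081055), (54.7979850769043, 157.0222625732422), 82.53585815429688) 306
top ((541.4978637695312, 41.39295959472656), (192.1596221923828, 145.8118438720703), 20.200551986694336) 259
t 32.25 pos [0.5497 0.0159 0.1233] xang -8.27 F [-0.6  0.5  0.2] w 0.0853 -> cm [-5.    0.11  4.33] turn -0.27
```

View pics/t6.png

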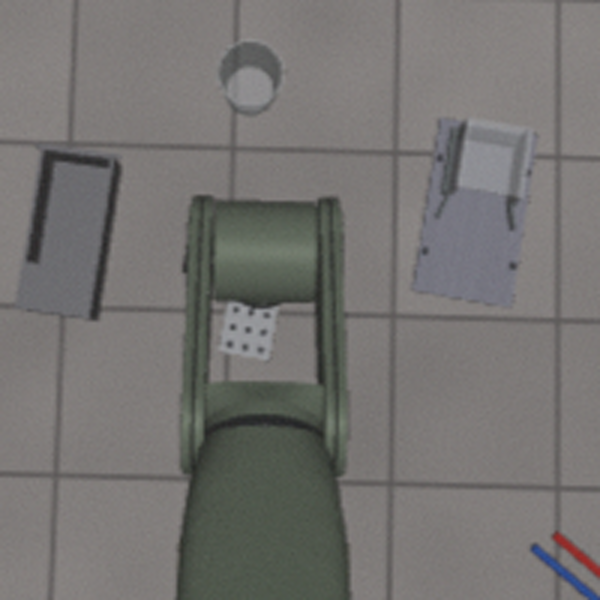

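The template lies flat on the bench (dots at about 220-280,300-360 in the crop), at roughly -8°. Now to the plain end.

send_rows --pt "-2.8 -0.1 0 0" --pt "-2.8 -0.1 0 0" --pt "0 0 2 0" --pt "0 0 2 0" --pt "0 0 2 0" --pt "0 0 2 0" --pt "0 0 1 0" --pt "0 0 1 0" --pt "0 0 1 0" --pt "0 0 0 0"

```text
time_s: 33.25
position: [0.494, 0.0259, 0.0124]
tcp_rot: [0.0, 0.997, -0.072, -0.001]
force: [-0.2, 0.5, -0.7]
grip_width: 0.0855
gripper_force: 0.0
```

```bash
python3 -c "
from h import *
rel([.495,.026,.002],-8)
p,d=plate('scene')
save('s7',cv2.resize(p[130:230,260:370],(660,600),interpolation=cv2.INTER_CUBIC))
"
```

```text
t 33.25 pos [0.494  0.0259 0.0124] xang -8.28 F [-0.2  0.5 -0.7] w 0.0855 -> cm [ 0.1  -0.02  1.04] turn -0.28
scene template 0.84 [ 0.5436  0.0224 -0.0027]
scene template_bar 0.97 [0.5647 0.0173 0.0365]
```

View pics/s7.png

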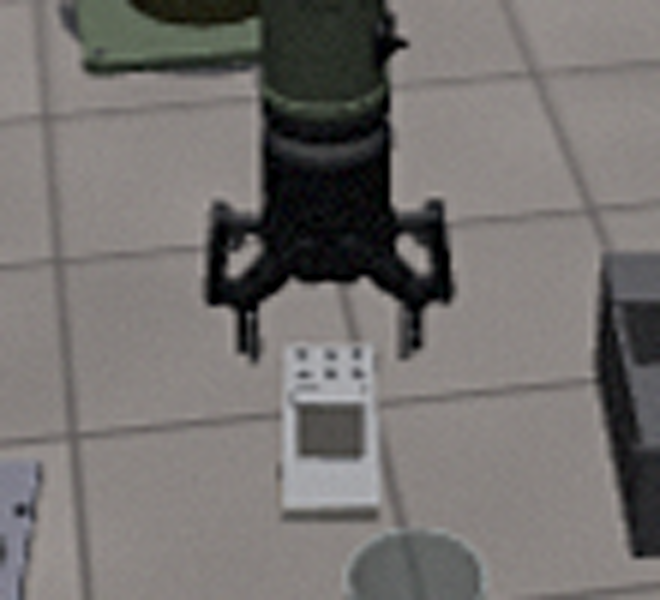

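The fingers straddle the plain end evenly. I lower and close.

send_rows --pt "0 0 0 0" --pt "0 0 0 0" --pt "0 0 0.4 0" --pt "0 0 0.4 0" --pt "0 0 0.3 0" --pt "0 0 0 0" --jaw 0.5

```text
time_s: 34.05
position: [0.4941, 0.0259, 0.0017]
tcp_rot: [0.0, 0.997, -0.072, -0.001]
force: [-0.8, 0.7, 0.8]
grip_width: 0.0641
gripper_force: 0.0
```

send_rows --pt "0 0 0 0" --pt "0 0 0 0" --pt "0 0 0 0" --pt "0 0 0 0" --pt "0 0 0 0" --jaw -1

```text
time_s: 34.55
position: [0.4945, 0.026, 0.0026]
tcp_rot: [0.0, 0.997, -0.072, 0.0]
force: [-1.4, 0.3, 5.5]
grip_width: 0.0539
gripper_force: 63.5
```

send_rows --pt "0 0 -0.5 0" --pt "0 0 -1 0" --pt "0 0 -1.5 0" --pt "0 0 -1.5 0" --pt "0 0 -0.5 0" --pt "0 0 0 0"

```text
time_s: 35.15
position: [0.4951, 0.026, 0.0531]
tcp_rot: [-0.0, 0.997, -0.072, 0.001]
force: [-0.4, -0.3, -1.6]
grip_width: 0.0539
gripper_force: 63.4
```

```bash
python3 -c "
from h import *
rel([.4758,-.1991,.06],-8.25)
for c in ('scene','top','scene','top'): p,d=plate(c)
p,d=eyes.grab_frame('scene');P,u,v=cloud('scene',d); k=P[(abs(P[:,0]-.545)<.11)&(abs(P[:,1]-.017)<.08)&(P[:,2]>.045)&(P[:,2]<.072)]
for x in np.arange(.51,.63,.01):
  q=k[(k[:,0]>=x)&(k[:,0]<x+.01)]
  if len(q)>2: print(round(x,2),np.median(q[:,2]).round(4),len(q))
"
```

```text
t 35.15 pos [0.4951 0.026  0.0531] xang -8.28 F [-0.4 -0.3 -1.6] w 0.0539 -> cm [ 1.33 22.55 -0.69] turn -0.03
scene template 0.87 [0.5426 0.0237 0.0457]
scene template_bar 0.66 [0.5669 0.018  0.0853]
scene template_tail 0.63 [0.4678 0.0287 0.0475]
top template 0.66 [0.5442 0.0168 0.0457]
top template_tail 0.21 [ 0.7639  0.0315 -0.0015]
scene template 0.71 [0.5447 0.0218 0.0451]
scene template_bar 0.6 [0.5691 0.0174 0.0858]
scene template_tail 0.89 [0.4662 0.0264 0.0499]
top template 0.93 [0.5424 0.0148 0.0471]
top template_bar 0.85 [0.5746 0.0125 0.0892]
0.51 0.0614 9
0.52 0.0592 9
0.53 0.0593 10
0.54 0.0594 7
0.55 0.0595 9
0.56 0.06 12
0.57 0.0621 51
0.58 0.0593 36
0.59 0.0591 31
0.6 0.0588 31
0.61 0.0569 56
0.62 0.0561 6
```

send_rows --pt "0.2 3.2 0 0" --pt "0.2 3.2 0 0" --pt "0.2 3.2 0 0" --pt "0.2 3.2 0 0" --pt "0.2 3.2 0 0" --pt "0.2 3.2 0 0" --pt "0.1 3.3 0 0" --pt "0 0 1 0" --pt "0 0 1 0" --pt "0 0 0.5 0" --pt "0 0 0 0"

```text
time_s: 37.1
position: [0.4742, -0.1972, 0.0261]
tcp_rot: [-0.001, 0.997, -0.072, -0.001]
force: [0.7, -0.8, -2.1]
grip_width: 0.0537
gripper_force: 63.6
```

```bash
cat >> h.py <<'E'
def stand(cams=("scene","top"),n=2):
    S=np.array([.5827,-.2146]); a=np.radians(-8.25); ux=np.array([np.cos(a),np.sin(a)]); uy=np.array([-ux[1],ux[0]])
    f=lambda g:np.round([(g[:2]-S)@ux*1000,(g[:2]-S)@uy*1000,g[2]*1000],1)
    print("tcp",f(np.array(telemetry.observe()["position"])))
    for c in cams:
        for i in range(n):
            p,d=eyes.grab_frame(c)
            for m in ("template","template_bar","template_tail","stand_mouth","stand_home"):
                for r in spotter.landmark_of(c,m)[:1]: print(c,m,round(r["conf"],2),f(w(c,r["centre"])))
            P,u,v=cloud(c,d); Q=np.c_[(P[:,:2]-S)@ux,(P[:,:2]-S)@uy,P[:,2]]
        yield c,p,Q
E
python3 -c "
from h import *
rel([.4758,-.1991,.02],-8.25)
for c,p,Q in stand(n=1):
  k=Q[(Q[:,0]>-.14)&(Q[:,0]<.025)&(abs(Q[:,1])<.04)&(Q[:,2]>.03)&(Q[:,2]<.05)]
  print(cv2.minAreaRect((k[:,:2]*1000).astype(np.float32)),len(k))
"
```

```text
t 37.1 pos [ 0.4742 -0.1972  0.0261] xang -8.2 F [ 0.7 -0.8 -2.1] w 0.0537 -> cm [0.19 0.17 0.61] turn 0.05
tcp [-109.9    1.7   26.1]
scene template 0.95 [-60.3   6.5  21.1]
scene template_bar 0.68 [-38.3   4.   59.5]
scene template_tail 0.77 [-136.3   -1.5   23.3]
scene stand_mouth 0.81 [63.9  2.4  6.2]
scene stand_home 0.95 [56.1  0.7  7.4]
((-62.7000846862793, -2.3535385131835938), (75.55519104003906, 150.0777587890625), 85.62142181396484) 355
top template 0.95 [-61.4  -1.3  22.7]
top template_bar 0.75 [-30.1  -2.3  64.2]
top stand_mouth 0.77 [60.9 -0.8  7.9]
top stand_home 0.83 [59.3  0.4  6.8]
((-56.970848083496094, -0.25453948974609375), (56.82854461669922, 148.47047424316406), 89.79229736328125) 315
```

send_rows --pt "0 0.15 0.4 0" --pt "0 0 0.3 0" --pt "0.8 0 0 0" --pt "0.8 0 0 0" --pt "0.8 0 0 0" --pt "0.8 0 0 0" --pt "0.8 0 0 0" --pt "0.8 0 0 0" --pt "0 0 0 0"

```text
time_s: 38.6
position: [0.5239, -0.2073, 0.0204]
tcp_rot: [0.0, 0.997, -0.072, 0.001]
force: [-0.7, -0.2, -1.3]
grip_width: 0.0537
gripper_force: 63.6
```

```bash
python3 -c "
from h import *
rel([.4758,-.1991,.02],-8.25)
for c,p,Q in stand(n=1):
  k=Q[(Q[:,0]>-.095)&(Q[:,0]<.065)&(abs(Q[:,1])<.04)&(Q[:,2]>.020)&(Q[:,2]<.034)]
  print(cv2.minAreaRect((k[:,:2]*1000).astype(np.float32)),len(k))
  if c=='top': save('t8',cv2.resize(p[150:250,350:430],(480,600),interpolation=cv2.INTER_CUBIC))
"
```

```text
t 38.6 pos [ 0.5239 -0.2073  0.0204] xang -8.25 F [-0.7 -0.2 -1.3] w 0.0537 -> cm [-4.88 -0.12  0.03] turn -0.0
tcp [-59.3  -1.2  20.4]
scene template 0.85 [-8.3  3.3 14.6]
scene template_bar 0.75 [15.8  0.  56.7]
scene template_tail 0.86 [-87.3  -5.   20.5]
scene stand_mouth 0.57 [65.3  1.9  4.7]
scene stand_home 0.85 [54.   3.7  5.6]
((-20.175949096679688, 19.918819427490234), (160.37728881835938, 62.57113265991211), 31.50276756286621) 200
top template 0.68 [-11.5  -3.5  14.1]
top template_bar 0.71 [18.7 -0.7 56.9]
top stand_mouth 0.86 [62.   0.5 11.2]
top stand_home 0.63 [57.1 -5.8  9. ]
((-7.994529724121094, -6.181491851806641), (148.2731475830078, 78.90985870361328), 5.753767967224121) 285
```

View pics/t8.png

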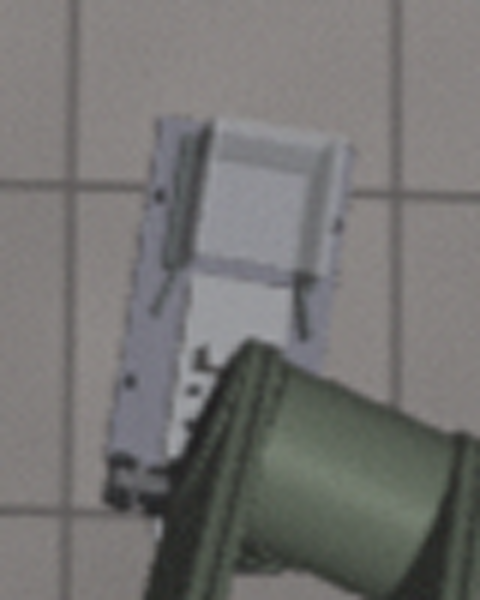

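The bar end is just ahead of the mouth (front edge at 190-292,282 in the crop) and centred between the cheeks. I'll slide in, lower, and push home.

send_rows --pt "0.8 -0.1 0.1 0" --pt "0.8 0 0.1 0" --pt "0.8 0 0 0" --pt "0.8 0 0 0" --pt "0.8 0 0 0" --pt "0.8 0 0 0" --pt "0 0 0 0"

```text
time_s: 39.9
position: [0.5715, -0.2132, 0.0184]
tcp_rot: [0.0, 0.997, -0.072, 0.001]
force: [-0.1, -0.7, -2.2]
grip_width: 0.0534
gripper_force: 63.6
```

```bash
python3 -c "
from h import *
rel([.4758,-.1991,.02],-8.25)
list(stand(n=1))"
```

```text
t 39.9 pos [ 0.5715 -0.2132  0.0184] xang -8.26 F [-0.1 -0.7 -2.2] w 0.0534 -> cm [-9.67 -0.02 -0.18] turn -0.01
tcp [-11.3  -0.2  18.4]
scene template 0.52 [39.8  3.6 11.1]
scene template_bar 0.59 [61.9  0.4 49.7]
scene template_tail 0.68 [-38.1  -3.7  15.7]
scene stand_mouth 0.8 [65.   1.   5.1]
scene stand_home 0.59 [55.4  4.6  5.2]
top template 0.5 [143.3 267.6  -0.8]
top template_bar 0.6 [70.5 -0.3 56.5]
top template_tail 0.23 [56.9 -4.9  7.8]
top stand_mouth 0.93 [60.7  0.4  5.3]
top stand_home 0.69 [-52.4 425.6  -2.5]
```

send_rows --pt "0.6 0 0 0" --pt "0.5 0 0 0" --pt "0 0 0.2 0" --pt "0 0 0.1 0" --pt "0 0 0.1 0" --pt "0 0 0 0"

```text
time_s: 41.1
position: [0.5806, -0.2144, 0.0141]
tcp_rot: [-0.0, 0.997, -0.072, -0.0]
force: [-0.6, -0.3, -1.8]
grip_width: 0.054
gripper_force: 63.6
```

send_rows --pt "0.2 0 0 0" --pt "0.2 0 0 0" --pt "0.2 0 0 0" --pt "0 0 0 0"

```text
time_s: 41.5
position: [0.5872, -0.2154, 0.0144]
tcp_rot: [0.0, 0.997, -0.072, 0.0]
force: [0.5, -0.2, -2.2]
grip_width: 0.0537
gripper_force: 63.6
```

send_rows --pt "0.2 0 0 0" --pt "0.15 0 0 0" --pt "0 0 0 0"

```text
time_s: 41.8
position: [0.5878, -0.2154, 0.0135]
tcp_rot: [-0.0, 0.997, -0.072, -0.003]
force: [-5.4, -1.3, -0.9]
grip_width: 0.0538
gripper_force: 63.7
```

send_rows --pt "0.15 0 0 0" --pt "0 0 0 0"

```text
time_s: 42.0
position: [0.5878, -0.2154, 0.0131]
tcp_rot: [-0.001, 0.997, -0.072, -0.005]
force: [-9.7, 0.2, -0.3]
grip_width: 0.0539
gripper_force: 63.8
```

It has met the stop (-x force rising, no more travel). I ease off a little, lower until the base carries it, then soften and release.

send_rows --pt "-0.25 0 0.1 0" --pt "0 0 0.1 0" --pt "0 0 0.1 0" --pt "0 0 0 0"

```text
time_s: 42.4
position: [0.5878, -0.2154, 0.0126]
tcp_rot: [-0.0, 0.997, -0.072, -0.001]
force: [-7.9, 0.9, 8.6]
grip_width: 0.0539
gripper_force: 64.8
```

send_rows --pt "0 0 0.1 0" --pt "0 0 0.1 0" --pt "0 0 0 0"

```text
time_s: 42.7
position: [0.5878, -0.2154, 0.0125]
tcp_rot: [-0.0, 0.997, -0.072, -0.001]
force: [-11.2, 3.0, 18.8]
grip_width: 0.0533
gripper_force: 66.0
```

send_rows --pt "0 0 -0.2 0" --pt "0 0 0 0"

```text
time_s: 42.9
position: [0.5878, -0.2154, 0.0126]
tcp_rot: [-0.0, 0.997, -0.072, -0.001]
force: [-7.9, 2.0, 8.3]
grip_width: 0.054
gripper_force: 64.7
```

send_rows --pt "0 0 0 0" --pt "0 0 0 0" --pt "0 0 0 0" --pt "0 0 0 0" --pt "0 0 0 0" --pt "0 0 0 0" --jaw 0.7

```text
time_s: 43.5
position: [0.5894, -0.2157, 0.0113]
tcp_rot: [0.0, 0.997, -0.072, 0.0]
force: [-0.8, 0.6, 0.6]
grip_width: 0.0726
gripper_force: 0.0
```

send_rows --pt "0 0 -0.5 0" --pt "0 0 -1 0" --pt "0 0 -2 0" --pt "0 0 -3 0" --pt "0 0 -3 0" --pt "-4 0 -2 0" --pt "-4 0 0 0" --pt "-4 0 0 0" --pt "-4 0 0 0" --pt "-4 0 0 0" --pt "0 0 0 0"

```text
time_s: 44.6
position: [0.3859, -0.1851, 0.1266]
tcp_rot: [-0.001, 0.997, -0.073, -0.002]
force: [0.1, 0.2, -0.5]
grip_width: 0.0726
gripper_force: 0.0
```

```bash
python3 -c "
from h import *
rel([.4758,-.1991,.02],-8.25)
for c,p,Q in stand(n=2):
  k=Q[(Q[:,0]>-.035)&(Q[:,0]<.05)&(abs(Q[:,1])<.035)&(Q[:,2]>.0165)&(Q[:,2]<.03)]
  print(cv2.minAreaRect((k[:,:2]*1000).astype(np.float32)),len(k),np.median(k[:,2]),(np.percentile(k[:,0],[0,1,3])*1000).round(1))
  if c=='scene': im=cv2.resize(p[195:260,215:280],(400,400),interpolation=cv2.INTER_CUBIC)
  else: save('t9',np.hstack([im,cv2.resize(p[155:240,350:435],(400,400),interpolation=cv2.INTER_CUBIC)]))
"
```

```text
t 44.6 pos [ 0.3859 -0.1851  0.1266] xang -8.35 F [ 0.1  0.2 -0.5] w 0.0726 -> cm [ 9.14  0.09 10.62] turn -0.1
tcp [-199.     0.9  126.6]
scene template 0.51 [55.5 -0.8  8.7]
scene template_bar 0.75 [79.   3.5 45.8]
scene template_tail 0.71 [-20.3  -5.7  10.4]
scene stand_mouth 0.6 [65.1 -0.9  5.8]
scene stand_home 0.85 [55.9  1.3  4.6]
scene template 0.59 [55.3  3.5  5.9]
scene template_bar 0.73 [76.8  3.9 48.7]
scene template_tail 0.73 [-23.2  -2.7  11.1]
scene stand_mouth 0.88 [67.1  1.1  7.7]
scene stand_home 0.68 [58.3  0.3  5.8]
((4.638923645019531, 0.4551963806152344), (50.85074996948242, 55.10468673706055), 1.1683132648468018) 64 0.02079623792034685 [-20.9 -20.9 -19.7]
top template 0.89 [55.  -2.4  5.6]
top template_bar 0.63 [86.4 -0.3 51.1]
top template_tail 0.66 [-19.2  -5.4   9.9]
top stand_mouth 0.75 [56.  -1.3  8.6]
top stand_home 0.62 [58.3 -4.7  8. ]
top template 0.92 [53.2 -2.4  6.8]
top template_bar 0.79 [84.2 -0.9 50.2]
top template_tail 0.81 [-19.8  -6.9   6.1]
top stand_mouth 0.69 [62.2  0.2  8.7]
top stand_home 0.78 [58.1 -6.1  7.8]
((9.082231521606445, 0.6517333984375), (81.8852310180664, 65.03593444824219), 2.162904739379883) 359 0.022523846107780354 [-32.9 -19.2 -18.2]
```

View pics/t9.png

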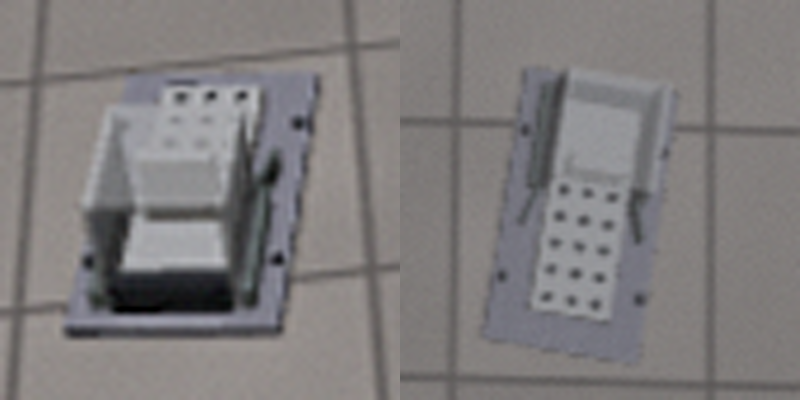

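The template lies flat under the guard, centred and straight, with its bar end against the dark stop (left view, row 270). Its tail sits at about x=-20 mm in the stand frame, which puts the origin near 55 mm. Handing in.

```bash
python3 -c "
from bench import manip
print(manip.close_job())"
```

```text
the job is handed in; nothing more can be done
None
```

The template is out of the bin and lying flat in the stand, home against the stop and released. The job is handed in (no verdict was returned), and nothing touched the beaker, tape or glue bottle.

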